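# Trace the open joint of a cabinet door panel with a stylus

## Task

Check the open joint in the blue door panel: take the stylus from its fork stand, lower its tip into the wide square pocket that begins the joint, and guide it slowly (about 3 cm a second) along the whole stepped joint to its closed far end, keeping the tip well down in the joint, without lifting it out on the way. Then lift it out and hang it back upright in the fork stand, collar resting on the prongs, and let go. Leave the other things on the ledge where they are.

Things in the scene. Friction and masses are not known exactly. Their poses are not given: they have to be found in the camera images.
- panel: Fixed blue steel door panel lying flat, 240 (x) by 180 (y) by 24 mm high; origin: centre of the underside, z up. An open joint, a groove 16 mm wide, floor 12 mm and rim 24 mm above the ledge, crosses it in a Z: 80 mm along +x, 50 mm along +y, 80 mm along +x, square corners. It begins in a wider square pocket, 32 by 32 mm, and ends closed, no wider than the groove.
- seam_start (a point): Centre of the square 32 mm pocket where the joint begins, at rim height (24 mm above the ledge); panel frame (-80, -25) mm.
- seam_mid1 (a point): On the joint's centre line at rim height, halfway along the first leg; panel frame (-40, -25) mm.
- seam_turn1 (a point): Joint centre line at the first corner, rim height; panel frame (0, -25) mm.
- seam_turn2 (a point): Joint centre line at the second corner, rim height; panel frame (0, 25) mm.
- seam_mid2 (a point): Joint centre line halfway along the last leg, rim height; panel frame (40, 25) mm.
- seam_end (a point): Joint centre line at its far end, rim height, 8 mm before the closed end wall; panel frame (80, 25) mm.
- stylus: Loose steel stylus, 175 mm long, 0.18 kg, round about z, which points from tip to handle; origin at the foot of the tip. From the tip up: 8 mm thick tip (0 to 30 mm), 14 mm thick shaft (30 to 95), 44 mm wide collar (95 to 103), black handle 26 mm thick (103 to 175). It starts upright, hung by the collar in the fork stand, tip 25 mm above the ledge.
- stylus_tip (a point): Foot of the stylus tip (its origin).
- stylus_collar (a point): On the stylus axis at the collar's underside, 95 mm above the tip.
- stylus_grip (a point): On the stylus axis in the handle, 145 mm above the tip, where to grip it from above.
- stand: Fixed dark steel fork stand, 120 mm high; origin on the ledge below the seat. A level fork 8 mm thick, two prongs 22 mm wide beside a slot 26 mm wide; the slot lies along the stand's x, open towards -x (prong ends 30 mm from the seat), closed 17 mm behind the seat, where a post carries it; base plate 100 by 90 by 10 mm.
- stand_seat (a point): Seat centre in the fork's slot, at the prongs' top face (120 mm high); the stylus hangs with its axis here and its collar on the prongs.
- rivnut_tool: Bystander: silver rivnut tool with two dark grips lying flat, about 200 by 80 by 28 mm.
- dish: Bystander: small white ceramic dish, 90 mm across, 30 mm high.
- dust_cap: Bystander: orange plastic dust cap, open side up, 64 mm across, 30 mm high.
- pitch_gauge: Bystander: brass screw-pitch gauge with leaves fanned out, about 130 by 40 by 11 mm.
Mind the look-alikes: they are no part of the job. There is more than one size of the stylus; the job needs the smallest. Several things look just like the stand: the one meant starts farthest to the robot's right.

How it is judged:
By the outcome, as a careful person would: the job done as asked, in the order asked, and still so for the second after the job is handed in, with the robot touching nothing.
It also fails if it takes over 67 s, if anything falls off the work surface, if the arm or the gripper's body presses on something with over 40 N, if the wrist force passes 120 N, or if a joint passes its speed limit or range.

## Robot

A 6-joint arm with a two-finger parallel gripper is mounted at the origin on the work surface. World frame = base frame: x ahead of the robot, y to its left, z up, the work surface at z = 0. Lengths are in mm, angles in rad, forces in N, time in s.
With the tool pointing down it reaches from about 375 to 975 mm from the base axis. Payload 3.8 kg.
Tool frame: the origin (TCP) lies on the centre line of the jaws, within the pads' length; the fingertips stand r.tip_extent ahead of it and the grasp point (between the pads) lies 6 mm ahead of it (r.tip_extent is the distance from the TCP to the fingertips, in mm); z points along the fingers, y is the line along which they close (so a half turn about z gives the same grasp; the last joint's range is limited). The gripper opens to 88 mm and grips with 3 to 60 N. Pads are 18 mm wide; open, the fingers measure 123 mm over their backs; the gripper's body (75 mm by 187 mm) begins 45 mm behind the grasp point.
Start: joints at [-1.181, 0.264, 1.604, -0, 1.274, -0.037], TCP at [279.417, -614.446, 263.706] pointing down, gripper open.
Joint ranges: [-2.63, 2.63], [-0.94, 2.18], [0.31, 2.57], [-1.31, 4.45], [0, 2.66], [-2.55, 2.55]. Speed limits (rad/s): [2.57, 2.57, 3.14, 3.14, 3.14, 3.14].

## Interface

Orientations are given as a rotation vector (axis times angle).
In Python, from rig import r, cams, order gives the robot as it stands. The module is installed in compiled form; this text tells all that it offers.
- The arm moves only by the shell command python3 -m inch 'ROWS' [OPENING] [FORCE]. ROWS is JSON, a list of rows, each a list of 2 entries, a list of its own where there are three numbers: the shift along the tool's x, y, z as a fraction of full scale, then the turn, a rotation vector about the tool's x, y, z as a fraction of full scale. A call has 1 to 5 rows; each row shifts and turns the commanded pose from where the row before left it, along the tool's axes as they then stand; what a row does not reach is not made up. Full scale, the value 1, is 20 cm for a shift and 180 degrees for a turn. A row lasts 1/10 s, in which the tool goes at most 50 mm and 8.59 degrees, less where a joint would pass 70% of its speed; a pose out of reach is approached as far as the arm can. A call with a number of a shift or a turn outside -1 to 1 is refused whole. A call with a gripper value outside its range is refused whole. OPENING is the closure, from -1 (fully open) to 1 (shut), set as the call begins (- or left out, the last holds). The fingers move at their own pace and stop on an object; FORCE is the grip in N (left out, the last holds). Time passes only in rows, so rows that do not move let the fingers close. It gives the time, the measured TCP pose, the force, the opening and the grip force at its end, in the units of the state.
- r.observe(): the state, without advancing time (a new reading comes with each control period).
- cams.grab_frame(name): name is "scene" or "top" or "wrist"; returns a dict with "frame" (420x560x3 uint8, red, green, blue), "intrinsics" (3x3 intrinsics, pixels), "R" (3x3) and "t" (3): a world point X has camera coordinates R X + t. Camera axes: x right, y down, z forward; pixel columns grow to the right and rows downward; lengths in mm; the calibration is good to about 2 mm. A picture is of the moment at which its call begins. There is no depth.
- order.hand_in(): hands the job in; it is judged then, once.
The state is a dict: "time": time; "q": joint angles; "qvel": joint speeds; "joint_efforts": joint torques, N m; "tcp_pos": TCP position; "ee_rot": TCP orientation; "wrist_force": force on the tool from outside, world axes, zero at the start; "ft_torque": the same for the moment, N m; "finger_gap": finger opening in mm; "grasp_force": force on a finger pad.
Only numpy, scipy, OpenCV 4.12 (cv2) and the standard library are available. Lean on these libraries where they do the work, as an engineer would, in place of code of your own. Each camera call takes 0.05 s, during which the arm holds its last target. There are 200 camera calls.

## Working session

There is one attempt and no reset: what is moved stays moved. The work goes in short steps, Python scripts to look and compute and a shell command to move; the robot and the scene stay as the last step left them, time stands still between calls to the robot, and variables do not carry over. Pictures are saved under pics/ and viewed, at most 11 in all, crops included, and the job is handed in when it is done.

```bash
mkdir -p pics
python3 - <<'E'
from rig import r,cams,order
import cv2,numpy as np,pickle
s=r.observe();print(s,r.tip_extent)
D={}
for n in("scene","top"):
    f=cams.grab_frame(n);D[n]=f;cv2.imwrite(f"pics/{n}0.png",f["frame"][:,:,::-1]);print(n,f["intrinsics"],f["R"],f["t"])
pickle.dump(D,open("f0.pkl","wb"))
E
```

```text
{'time': 0.0, 'q': array([-1.18091668e+00,  2.64743573e-01,  1.60535043e+00, -4.34603179e-05,
        1.27366967e+00, -3.69160686e-02]), 'qvel': array([ 5.34738194e-07,  3.58951396e-04, -5.85909127e-04,  7.44712962e-04,
       -1.13599248e-03, -3.42137142e-04]), 'joint_efforts': array([ 6.27713471e-04, -5.02114391e+01, -3.56873667e+01,  7.28935422e-02,
        2.95070303e-02, -1.80839875e-04]), 'tcp_pos': array([ 279.15415097, -613.87039978,  262.40710606]), 'ee_rot': array([-3.06824575e+00, -6.64900931e-01,  6.62517456e-04]), 'wrist_force': array([ 0.15409588, -0.67802812, -0.21265044]), 'ft_torque': array([ 0.03413954, -0.01483027, -0.02097549]), 'grasp_force': 0.0, 'finger_gap': 88.10581656331902} 25.0
scene [[434.31236606   0.         268.11534078]
 [  0.         434.31236606 205.96902181]
 [  0.           0.           1.        ]] [[ 0.71406743  0.69987929 -0.01663384]
 [ 0.54816277 -0.57373868 -0.60855691]
 [-0.43545985  0.42543261 -0.79333587]] [-407.00027602 -245.45670894 1339.85525343]
top [[446.66887445   0.         276.47212536]
 [  0.         446.66887445 211.32917966]
 [  0.           0.           1.        ]] [[-0.01415974 -0.99989406  0.0033718 ]
 [-0.9811282   0.01324349 -0.19290429]
 [ 0.1928392  -0.00603964 -0.98121178]] [ 23.61341661 567.49264413 938.28193756]
```

View pics/top0.png

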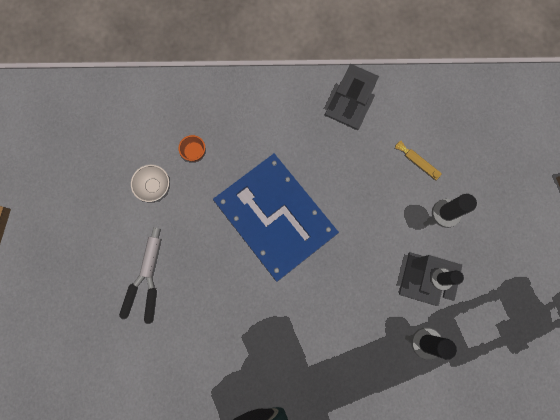

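View pics/scene0.png

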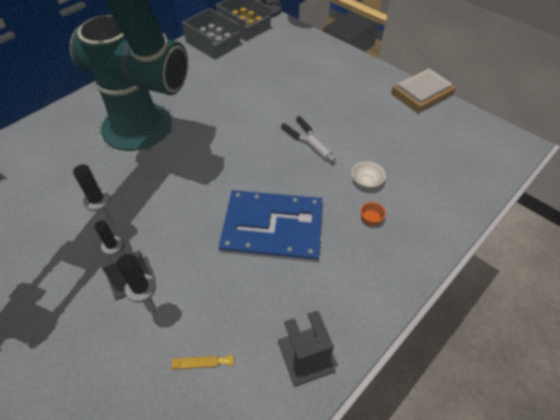

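The top view shows the panel at (276,217), with its pocket at (246,195) and its closed end at (306,237). A small stylus hangs in the stand at (430,278). Larger look-alikes are at (455,209) and (435,344), and an empty stand is at (351,97). I'll zoom in on the fork and measure the panel.

```bash
cat > h.py <<'E'
import numpy as np,cv2,pickle
from scipy.spatial.transform import Rotation as Ro
def ray(f,u,v):
    K,R,t=f["intrinsics"],np.array(f["R"]),np.array(f["t"])
    d=R.T@np.linalg.solve(K,[u,v,1]);return -R.T@t,d
def atz(f,u,v,z):
    c,d=ray(f,u,v);return c+d*(z-c[2])/d[2]
def proj(f,X):
    p=np.array(f["R"])@np.array(X,float)+f["t"];p=f["intrinsics"]@p;return p[:2]/p[2]
E
python3 - <<'E'
from h import *
D=pickle.load(open("f0.pkl","rb"));t=D["top"];s=D["scene"]
im=t["frame"][:,:,::-1]
a=cv2.resize(im[180:370,380:560],None,fx=2.2,fy=3,interpolation=cv2.INTER_CUBIC)
a=cv2.resize(im[180:370,380:560],(540,570),interpolation=cv2.INTER_CUBIC)
cv2.imwrite("pics/c1.png",a)
b=cv2.resize(s["frame"][150:320,60:200,::-1],(490,595),interpolation=cv2.INTER_CUBIC);cv2.imwrite("pics/c2.png",b)
hsv=cv2.cvtColor(np.ascontiguousarray(im),cv2.COLOR_BGR2HSV)
m=cv2.inRange(hsv,(100,120,60),(130,255,255));m[300:]=0
m=cv2.morphologyEx(m,cv2.MORPH_CLOSE,np.ones((15,15)))
c=max(cv2.findContours(m,0,2)[0],key=cv2.contourArea)
P=np.array([atz(t,*p,24)[:2] for p in c[:,0]],np.float32)
print(cv2.minAreaRect(P),cv2.boxPoints(cv2.minAreaRect(P)))
for n,p in dict(start=(246,195.5),t1=(267,222),t2=(285,209),end=(306,237)).items(): print(n,atz(t,*p,24))
print("base right obj",atz(t,557,182,0))
print("collar?",atz(t,443,279,128))
E
```

```text
((564.8470458984375, 19.158828735351562), (238.59812927246094, 178.98974609375), 37.2890510559082) [[ 415.71475    18.084282]
 [ 524.1532   -124.31805 ]
 [ 713.9794     20.233376]
 [ 605.5409    162.63571 ]]
start [612.12814691  85.45739498  24.        ]
t1 [549.34943471  37.55931854  24.        ]
t2 [579.08943884  -4.10259515  24.        ]
end [513.6041788  -50.62127049  24.        ]
base right obj [ 640.89855737 -654.91806265    0.        ]
collar? [ 410.96646078 -315.05057165  128.        ]
```

View pics/c1.png

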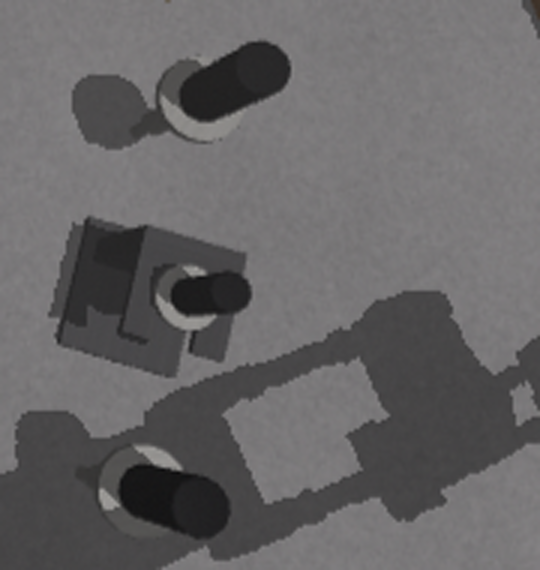

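View pics/c2.png

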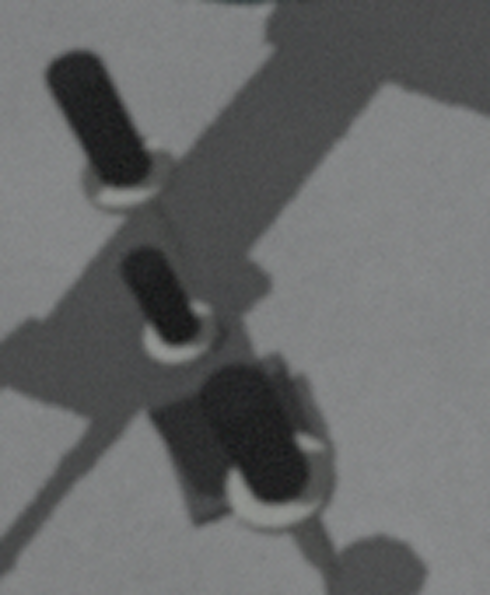

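Run:
```python
from h import *
D=pickle.load(open("f0.pkl","rb"));t=D["top"];s=D["scene"]
def tri(a,b):
    A,B=[],[]
    for f,p in((t,a),(s,b)):
        c,d=ray(f,*p);d/=np.linalg.norm(d);M=np.eye(3)-np.outer(d,d);A.append(M);B.append(M@c)
    x=np.linalg.solve(sum(A),sum(B));return x.round(1),(proj(t,x)-a).round(1),(proj(s,x)-b).round(1)
c1=lambda x,y:(380+x/3,180+y/3)
c2=lambda x,y:(60+x/3.5,150+y/3.5)
print("small top",tri(c1(232,292),c2(143,258)))
print("small collar",tri(c1(188,297),c2(180,330)))
print("far top",tri(c1(262,69),c2(237,385)));print("near top",tri(c1(202,508),c2(76,68)))
for z in (200,198):print(atz(t,*c1(232,292),z),atz(s,*c2(143,258),z))
from rig import r
R=Ro.from_rotvec(r.observe()["ee_rot"]).as_matrix();print(R.round(3))
# camera-to-tool geometry of wrist camera
from rig import cams
w=cams.grab_frame("wrist");cv2.imwrite("pics/w0.png",w["frame"][:,:,::-1]);s0=r.observe()
C=-w["R"].T@w["t"];print("cam in tool",R.T@(C-s0["tcp_pos"]),(R.T@w["R"].T).round(3))
print("move to above stylus", R.T@(np.array([409,-316,290])-s0["tcp_pos"])/200)
```

```text
small top (array([ 411.4, -312.2,  203.4]), array([-0.7, -0.4]), array([-0.7,  0. ]))
small collar (array([ 411.4, -313.4,  128.5]), array([-0.4, -0.2]), array([-0.4,  0. ]))
far top (array([ 543.7, -328.5,  237.4]), array([-1. , -0.5]), array([-1.2,  0.1]))
near top (array([ 289. , -269.5,  237.3]), array([-1.1, -0.6]), array([-1. , -0.1]))
[ 410.85564804 -314.87405708  200.        ] [ 409.55309637 -310.66532102  200.        ]
[ 410.9391996  -315.68518443  198.        ] [ 407.85794436 -310.33898268  198.        ]
[[ 0.91   0.414 -0.001]
 [ 0.414 -0.91   0.002]
 [ 0.    -0.002 -1.   ]]
cam in tool [  75.31560504   -1.33864347 -121.33577484] [[ 0.    -0.957 -0.29 ]
 [ 1.     0.    -0.   ]
 [ 0.    -0.29   0.957]]
move to above stylus [ 1.20740396 -1.08790784 -0.13450166]
```

```bash
python3 -m inch '[[[0.122,-0.11,-0.0135],[0,0,0]],[[0.122,-0.11,-0.0135],[0,0,0]],[[0.122,-0.11,-0.0135],[0,0,0]],[[0.122,-0.11,-0.0135],[0,0,0]],[[0.122,-0.11,-0.0135],[0,0,0]]]' -1 && python3 -m inch '[[[0.122,-0.11,-0.0135],[0,0,0]],[[0.122,-0.11,-0.0135],[0,0,0]],[[0.122,-0.11,-0.0135],[0,0,0]],[[0.122,-0.11,-0.0135],[0,0,0]],[[0.122,-0.11,-0.0135],[0,0,0]]]' && python3 -m inch '[[[0,0,0],[0,0,0]],[[0,0,0],[0,0,0]]]'
python3 - <<'E'
from h import *
from rig import r,cams
w=cams.grab_frame("wrist");cv2.imwrite("pics/w1.png",w["frame"][:,:,::-1]);pickle.dump(w,open("w1.pkl","wb"));s=r.observe();print(s["tcp_pos"],s["ee_rot"],s["q"])
for z in(200,128,120):print(z,proj(w,[411,-313.5,z]))
E
```

```text
time: 0.65
tcp_pos: [345.1, -462.4, 276.9]
ee_rot: [-3.07, -0.665, 0.0]
wrist_force: [0.8, -0.9, 0.0]
finger_gap: 88.4
grasp_force: 0.0
time: 1.15
tcp_pos: [410.6, -311.8, 290.5]
ee_rot: [-3.07, -0.665, 0.0]
wrist_force: [0.8, 0.1, 0.1]
finger_gap: 88.2
grasp_force: 0.0
time: 1.35
tcp_pos: [410.6, -312.8, 290.7]
ee_rot: [3.069, 0.668, -0.0]
wrist_force: [-0.2, -0.2, -0.1]
finger_gap: 87.9
grasp_force: 0.0
[ 410.2992051  -313.35019076  290.53577361] [ 3.06983456e+00  6.66267800e-01 -7.77759091e-04] [-7.00121099e-01 -5.51804925e-02  1.90486059e+00 -5.90539124e-04
  1.29198730e+00  4.43393013e-01]
200 [280.89483628 223.90777111]
128 [280.1639331  197.17305693]
120 [280.10334939 194.95704796]
```

View pics/w1.png

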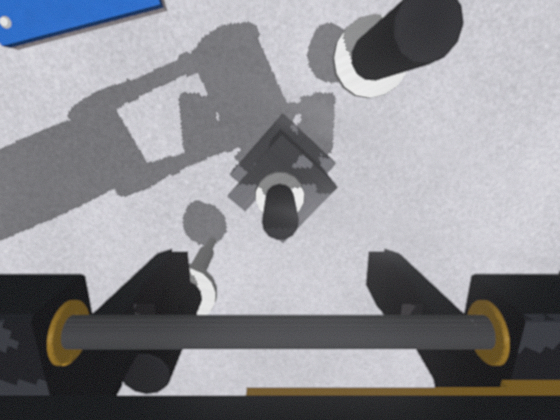

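The handle top is at (281,224) and the collar at (280,195), both where my estimate puts them. No look-alike is within the body's sweep, so I'll descend and grip.

```bash
python3 -m inch '[[[0,0,0.12],[0,0,0]],[[0,0,0.12],[0,0,0]],[[0,0,0.12],[0,0,0]],[[0,0,0.12],[0,0,0]],[[0,0,0.0925],[0,0,0]]]' -1 && python3 -m inch '[[[0,0,0],[0,0,0]],[[0,0,0],[0,0,0]],[[0,0,0],[0,0,0]],[[0,0,0],[0,0,0]],[[0,0,0],[0,0,0]]]' 1 45 && python3 -m inch '[[[0,0,0],[0,0,0]],[[0,0,0],[0,0,0]],[[0,0,0],[0,0,0]],[[0,0,0],[0,0,0]],[[0,0,0],[0,0,0]]]'
```

```text
time: 1.9
tcp_pos: [409.2, -314.0, 174.2]
ee_rot: [-3.07, -0.662, 0.002]
wrist_force: [0.3, 0.2, -0.4]
finger_gap: 88.1
grasp_force: 0.0
time: 2.4
tcp_pos: [411.0, -313.8, 177.4]
ee_rot: [3.069, 0.665, 0.002]
wrist_force: [-0.3, -0.2, 0.5]
finger_gap: 50.3
grasp_force: 0.0
time: 2.9
tcp_pos: [410.6, -313.2, 176.4]
ee_rot: [3.07, 0.665, 0.0]
wrist_force: [-0.1, 0.0, 0.5]
finger_gap: 24.8
grasp_force: 45.0
```

```bash
python3 -m inch '[[[0,0,-0.06],[0,0,0]],[[0,0,-0.14],[0,0,0]],[[0,0,-0.14],[0,0,0]],[[0,0,-0.14],[0,0,0]],[[0,0,-0.12],[0,0,0]]]' && python3 -m inch '[[[0.06,-0.05,0],[0,0,0]],[[0.125,-0.1,0],[0,0,0]],[[0.125,-0.1,0],[0,0,0]],[[0.125,-0.1,0],[0,0,0]],[[0.125,-0.1,0],[0,0,0]]]' && python3 -m inch '[[[0.125,-0.1,0],[0,0,0]],[[0.125,-0.1,0],[0,0,0]],[[0.125,-0.1,0],[0,0,0]],[[0.125,-0.1,0],[0,0,0]],[[0.125,-0.1,0],[0,0,0]]]' && python3 -m inch '[[[0.125,-0.1,0],[0,0,0]],[[0.125,-0.1,0],[0,0,0]],[[0.125,-0.1,0],[0,0,0]],[[0.125,-0.1,0],[0,0,0]],[[0.06,-0.05,0],[0,0,-0.0237]]]' && python3 -m inch '[[[0,0,0],[0,0,-0.0237]],[[0,0,0],[0,0,-0.0237]],[[0,0,0],[0,0,0]],[[0,0,0],[0,0,0]]]'
python3 - <<'E'
from h import *
from rig import r,cams
w=cams.grab_frame("wrist");cv2.imwrite("pics/w2.png",w["frame"][:,:,::-1]);s=r.observe();w["s"]=s;pickle.dump(w,open("w2.pkl","wb"));print(s["tcp_pos"],s["ee_rot"],Ro.from_rotvec(s["ee_rot"]).as_matrix().round(4))
t=cams.grab_frame("top");sc=cams.grab_frame("scene");pickle.dump((t,sc),open("f2.pkl","wb"))
c=np.array([564.8,19.2]);a=np.deg2rad(37.29);px=-np.array([np.cos(a),np.sin(a)]);py=np.array([-px[1],px[0]])
for n,(x,y) in dict(start=(-80,-25),t1=(0,-25),t2=(0,25),end=(80,25),c1=(-120,-90),c2=(120,-90)).items():
    X=[*(c+x*px+y*py),24];print(n,np.round(X,1),proj(w,X),proj(sc,X))
E
```

```text
time: 3.4
tcp_pos: [410.4, -313.1, 298.2]
ee_rot: [3.07, 0.665, 0.001]
wrist_force: [-0.7, -0.9, -1.4]
finger_gap: 24.9
grasp_force: 45.0
time: 3.9
tcp_pos: [474.9, -182.4, 294.5]
ee_rot: [-3.068, -0.665, 0.003]
wrist_force: [0.9, 0.0, -1.7]
finger_gap: 25.4
grasp_force: 45.0
time: 4.4
tcp_pos: [546.9, -39.5, 294.3]
ee_rot: [-3.069, -0.666, 0.004]
wrist_force: [0.4, 0.1, -1.8]
finger_gap: 25.1
grasp_force: 45.0
time: 4.9
tcp_pos: [611.8, 89.8, 294.0]
ee_rot: [-3.04, -0.784, 0.004]
wrist_force: [0.4, 1.9, -2.6]
finger_gap: 25.0
grasp_force: 45.0
time: 5.3
tcp_pos: [611.4, 86.9, 294.8]
ee_rot: [-2.977, -1.001, 0.003]
wrist_force: [-0.2, 0.3, -2.5]
finger_gap: 24.8
grasp_force: 45.0
[611.55103298  86.64407971 295.17558052] [-2.97714039e+00 -1.00124302e+00  2.51861920e-03] [[ 7.968e-01  6.043e-01 -1.700e-03]
 [ 6.043e-01 -7.968e-01  1.000e-04]
 [-1.300e-03 -1.100e-03 -1.000e+00]]
start [613.3  87.6  24. ] [279.68441238 172.86048446] [304.66684619 216.27594814]
t1 [549.7  39.1  24. ] [279.68319362 234.1893873 ] [273.03882331 213.40886053]
t2 [579.9  -0.7  24. ] [318.46250803 234.15530378] [270.65241019 229.652714  ]
end [516.3 -49.2  24. ] [316.41839179 289.03948285] [238.57168466 226.6359503 ]
c1 [605.7 163.5  24. ] [224.72058087 139.49017934] [321.92258451 197.55535322]
c2 [414.8  18.1  24. ] [233.17649715 314.39552078] [230.83433148 189.6743498 ]
```

View pics/w2.png

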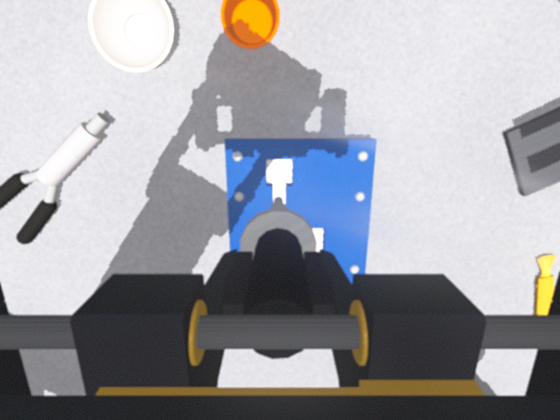

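The pocket is at (280,172) in the wrist view, which matches the prediction. I'll refine it by segmenting the bright floor and work out the remaining offset.

Run:
```python
from h import *
w=pickle.load(open("w2.pkl","rb"));s=w["s"];im=np.ascontiguousarray(w["frame"][:,:,::-1]);R=Ro.from_rotvec(s["ee_rot"]).as_matrix()
print("tip pred",proj(w,s["tcp_pos"]+R@[0,0,151]))
hsv=cv2.cvtColor(im,cv2.COLOR_BGR2HSV)
b=cv2.inRange(hsv,(100,120,60),(130,255,255))
def tool(u,v,z):return R.T@(atz(w,u,v,z)-s["tcp_pos"])
for v in(150,165,180,190,200):
    k=np.flatnonzero(b[v,200:400])+200;L,Rr=k[0],k[-1]+1
    gap=[i for i in range(L,Rr) if not b[v,i] and 255<i<305]
    print(v,"panel y edges",tool(L,v,24)[1].round(1),tool(Rr,v,24)[1].round(1),"floor y",[tool(g,v,24)[1].round(1) for g in((gap[0],gap[-1]+1) if gap else())])
for u in(250,300,320,340):
    k=np.flatnonzero(b[120:200,u])+120;print(u,"top edge x",tool(u,k[0],24)[0].round(1))
for u in(272,280,288):
    k=[i for i in range(145,200) if not b[i,u]];print(u,"pocket x",tool(u,k[0],24)[0].round(1),tool(u,k[-1]+1,24)[0].round(1),k[0],k[-1])
t,sc=pickle.load(open("f2.pkl","rb"))
for n,f,(x0,y0) in(("sc",sc,(210,150)),):
    cv2.imwrite("pics/s2.png",cv2.resize(f["frame"][150:280,210:350,::-1],(560,520),interpolation=cv2.INTER_CUBIC))
    print("tip in scene crop",(proj(f,s["tcp_pos"]+R@[0,0,151])-[x0,y0])*4)
```

```text
tip pred [279.62153458 201.11998619]
150 panel y edges -63.5 114.2 floor y []
165 panel y edges -64.3 114.6 floor y [np.float64(-17.2), np.float64(16.7)]
180 panel y edges -64.0 113.8 floor y [np.float64(-16.1), np.float64(17.0)]
190 panel y edges -63.3 114.8 floor y [np.float64(-8.8), np.float64(9.7)]
200 panel y edges -63.9 114.7 floor y [np.float64(-8.9), np.float64(9.8)]
250 top edge x 41.6
300 top edge x 41.6
320 top edge x 41.6
340 top edge x 40.5
272 pocket x 20.4 -32.0 158 199
280 pocket x 20.4 -32.0 158 199
288 pocket x 20.4 -12.8 158 184
tip in scene crop [385.49801824 140.47307895]
```

```bash
python3 -m inch '[[[0.009,0.001,0.05],[0,0,0]],[[0,0,0.12],[0,0,0]],[[0,0,0.12],[0,0,0]],[[0,0,0.12],[0,0,0]],[[0,0,0.1],[0,0,0]]]' && python3 -m inch '[[[0,0,0.04],[0,0,0]],[[0,0,0.02],[0,0,0]],[[0,0,0],[0,0,0]],[[0,0,0],[0,0,0]]]'
python3 - <<'E'
from h import *
from rig import r,cams
P=[]
for i in range(3):
    w=cams.grab_frame(["wrist","scene","scene"][i]);P.append(r.observe()["tcp_pos"])
    if i==1: sc=w
    if i==0: ww=w
s=r.observe();p=np.mean(P,0);print(P,p,s["wrist_force"]);R=Ro.from_rotvec(s["ee_rot"]).as_matrix();print(R.round(4))
c=np.array([564.8,19.2]);a=np.deg2rad(37.29);px=-np.array([np.cos(a),np.sin(a)]);py=np.array([-px[1],px[0]])
d=p[:2]-c;print("panel xy",d@px,d@py)
A=cv2.resize(sc["frame"][150:280,210:350,::-1],(420,390),interpolation=cv2.INTER_CUBIC)
B=cv2.resize(ww["frame"][100:300,200:380,::-1],(351,390),interpolation=cv2.INTER_CUBIC)
cv2.imwrite("pics/s3.png",np.hstack([A,B]))
tip=p+R@[0,0,151];print("tip pred scene crop",(proj(sc,tip)-[210,150])*3, "wrist crop",(proj(ww,tip)-[200,100])*1.95+[420,0])
E
```

```text
time: 5.95
tcp_pos: [613.1, 86.9, 191.9]
ee_rot: [-2.977, -1.002, 0.003]
wrist_force: [0.1, -0.3, -0.9]
finger_gap: 25.0
grasp_force: 45.0
time: 6.35
tcp_pos: [614.6, 87.2, 183.4]
ee_rot: [2.977, 1.003, 0.003]
wrist_force: [0.3, 0.1, -1.3]
finger_gap: 25.2
grasp_force: 45.0
[array([614.75257794,  87.20160042, 183.66785012]), array([614.70113629,  87.19664125, 183.65188481]), array([614.61290386,  87.20122287, 183.59603576])] [614.6888727   87.19982151 183.63859023] [ 0.28290093  0.32474688 -2.53740192]
[[ 7.960e-01  6.053e-01  2.300e-03]
 [ 6.053e-01 -7.960e-01  3.000e-04]
 [ 2.000e-03  1.200e-03 -1.000e+00]]
panel xy -80.88821269514186 -23.874094577409725
tip pred scene crop [285.83929244 194.0917792 ] wrist crop [574.48867661 197.0639902 ]
```

View pics/s3.png

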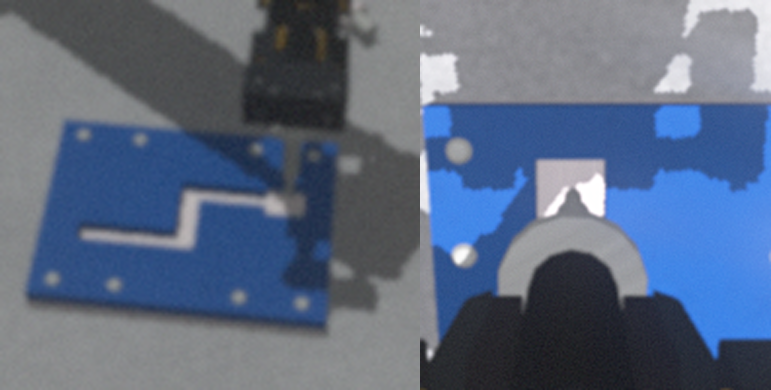

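The tip is over the pocket: in the scene crop it is at (289,200) against a pocket centre of (285,205), and in the wrist crop it is horizontally centred. I'll lower it to about 3 mm above the floor and start along leg 1.

```bash
python3 -m inch '[[[0,-0.001,0.04],[0,0,0]],[[0,0,0.03],[0,0,0]],[[0,0,0.0155],[0,0,0]],[[0,0,0],[0,0,0]],[[0,0,0],[0,0,0]]]' && python3 -m inch '[[[-0.015,0,0],[0,0,0]],[[-0.015,0,0],[0,0,0]],[[-0.015,0,0],[0,0,0]],[[-0.015,0,0],[0,0,0]],[[-0.015,0,0],[0,0,0]]]' && python3 -m inch '[[[-0.015,0,0],[0,0,0]],[[-0.015,0,0],[0,0,0]],[[-0.015,0,0],[0,0,0]],[[-0.015,0,0],[0,0,0]],[[-0.015,0,0],[0,0,0]]]'
cat > st.py <<'E'
from h import *
from rig import r,cams
import sys
P=[]
for i in range(3):
    w=cams.grab_frame("wrist");s=r.observe();P.append(s["tcp_pos"])
p=np.mean(P,0);R=Ro.from_rotvec(s["ee_rot"]).as_matrix()
c=np.array([564.8,19.2]);a=np.deg2rad(37.29);px=-np.array([np.cos(a),np.sin(a)]);py=np.array([-px[1],px[0]])
d=p[:2]-c;print("panel xy",(d@px).round(1),(d@py).round(1),"z",p[2].round(1),"F tool",(R.T@s["wrist_force"]).round(1),"tau",s["ft_torque"].round(2),"t",s["time"])
E
python3 st.py
```

```text
time: 7.0
tcp_pos: [613.5, 87.3, 164.8]
ee_rot: [-2.977, -1.003, 0.001]
wrist_force: [0.7, -0.3, -1.3]
finger_gap: 25.0
grasp_force: 45.0
time: 7.5
tcp_pos: [601.5, 78.0, 165.2]
ee_rot: [2.977, 1.003, 0.0]
wrist_force: [-0.3, 0.1, -2.2]
finger_gap: 24.9
grasp_force: 45.0
time: 8.0
tcp_pos: [589.6, 69.0, 165.1]
ee_rot: [2.977, 1.003, -0.0]
wrist_force: [-0.5, 0.0, -0.9]
finger_gap: 24.7
grasp_force: 45.0
panel xy -49.7 -24.6 z 165.1 F tool [0.  0.2 2.5] tau [0.   0.02 0.01] t 8.15
```

```bash
python3 -m inch '[[[-0.015,0,0],[0,0,0]],[[-0.015,0,0],[0,0,0]],[[-0.015,0,0],[0,0,0]],[[-0.015,0,0],[0,0,0]],[[-0.015,0,0],[0,0,0]]]' && python3 -m inch '[[[-0.015,0,0],[0,0,0]],[[-0.015,0,0],[0,0,0]],[[-0.015,0,0],[0,0,0]],[[-0.015,0,0],[0,0,0]],[[-0.015,0,0],[0,0,0]]]' && python3 -m inch '[[[-0.015,0,0],[0,0,0]],[[-0.015,0,0],[0,0,0]],[[-0.015,0,0],[0,0,0]],[[-0.015,0,0],[0,0,0]],[[-0.015,0,0],[0,0,0]]]'; python3 st.py
python3 - <<'E'
from h import *
from rig import cams
f=cams.grab_frame("scene");w=cams.grab_frame("wrist")
A=cv2.resize(f["frame"][170:270,210:340,::-1],(390,300),interpolation=cv2.INTER_CUBIC)
B=cv2.resize(w["frame"][100:300,200:380,::-1],(351,300),interpolation=cv2.INTER_CUBIC)
cv2.imwrite("pics/s4.png",np.hstack([A,B]))
E
```

```text
time: 8.65
tcp_pos: [577.6, 59.9, 165.1]
ee_rot: [2.977, 1.003, -0.0]
wrist_force: [0.2, -0.4, -2.0]
finger_gap: 24.6
grasp_force: 45.0
time: 9.15
tcp_pos: [565.7, 50.8, 165.1]
ee_rot: [2.977, 1.003, 0.0]
wrist_force: [-0.5, 0.1, -1.6]
finger_gap: 24.9
grasp_force: 45.0
time: 9.65
tcp_pos: [553.8, 41.7, 165.1]
ee_rot: [2.977, 1.003, 0.0]
wrist_force: [0.6, -0.9, -2.1]
finger_gap: 24.8
grasp_force: 45.0
panel xy -4.7 -24.6 z 165.1 F tool [0.6 0.7 2.1] tau [ 0.02 -0.07  0.01] t 9.8
```

View pics/s4.png

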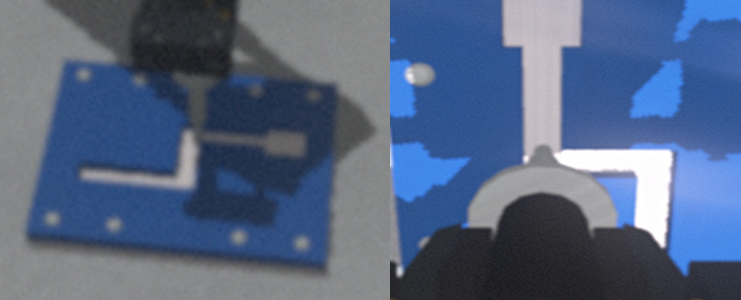

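In the wrist crop the tip is centred in the groove at (542,150), just before the corner, with no contact force. Next come the corner and leg 2.

```bash
python3 -m inch '[[[-0.013,0,0],[0,0,0]],[[-0.01,0,0],[0,0,0]],[[0,0.015,0],[0,0,0]],[[0,0.015,0],[0,0,0]],[[0,0.015,0],[0,0,0]]]' && python3 -m inch '[[[0,0.015,0],[0,0,0]],[[0,0.015,0],[0,0,0]],[[0,0.015,0],[0,0,0]],[[0,0.015,0],[0,0,0]],[[0,0.015,0],[0,0,0]]]' && python3 -m inch '[[[0,0.015,0],[0,0,0]],[[0,0.015,0],[0,0,0]],[[0,0.015,0],[0,0,0]],[[0,0.015,0],[0,0,0]],[[0,0.015,0],[0,0,0]]]'; python3 st.py
```

```text
time: 10.4
tcp_pos: [556.1, 31.7, 165.2]
ee_rot: [2.977, 1.003, 0.0]
wrist_force: [-0.4, 0.5, -1.3]
finger_gap: 24.7
grasp_force: 45.0
time: 10.9
tcp_pos: [565.0, 19.7, 165.1]
ee_rot: [2.977, 1.003, 0.0]
wrist_force: [-0.3, -0.2, -1.6]
finger_gap: 25.0
grasp_force: 45.0
time: 11.4
tcp_pos: [574.1, 7.8, 165.1]
ee_rot: [-2.977, -1.003, -0.0]
wrist_force: [-0.8, -0.5, -2.1]
finger_gap: 24.9
grasp_force: 45.0
panel xy -0.5 14.8 z 165.1 F tool [0.3 0.3 1.3] tau [0.   0.   0.01] t 11.55
```

```bash
python3 -m inch '[[[0,0.015,0],[0,0,0]],[[0,0.015,0],[0,0,0]],[[0,0.013,0],[0,0,0]],[[0,0.008,0],[0,0,0]],[[-0.012,0,0],[0,0,0]]]' && python3 -m inch '[[[-0.015,0,0],[0,0,0]],[[-0.015,0,0],[0,0,0]],[[-0.015,0,0],[0,0,0]],[[-0.015,0,0],[0,0,0]],[[-0.015,0,0],[0,0,0]]]' && python3 -m inch '[[[-0.015,0,0],[0,0,0]],[[-0.015,0,0],[0,0,0]],[[-0.015,0,0],[0,0,0]],[[-0.015,0,0],[0,0,0]],[[-0.015,0,0],[0,0,0]]]'; python3 st.py
```

```text
time: 12.05
tcp_pos: [578.5, -1.7, 165.2]
ee_rot: [2.977, 1.003, 0.0]
wrist_force: [-0.0, 0.3, -1.4]
finger_gap: 25.4
grasp_force: 45.0
time: 12.55
tcp_pos: [566.0, -10.8, 165.2]
ee_rot: [2.977, 1.003, 0.0]
wrist_force: [0.0, 0.3, -1.3]
finger_gap: 25.0
grasp_force: 45.0
time: 13.05
tcp_pos: [554.1, -19.8, 165.1]
ee_rot: [2.977, 1.003, 0.0]
wrist_force: [0.1, -0.3, -1.4]
finger_gap: 25.1
grasp_force: 45.0
panel xy 32.3 24.6 z 165.1 F tool [0.3 0.3 1.9] tau [-0.02 -0.02 -0.03] t 13.2
```

```bash
python3 -m inch '[[[-0.015,0,0],[0,0,0]],[[-0.015,0,0],[0,0,0]],[[-0.015,0,0],[0,0,0]],[[-0.015,0,0],[0,0,0]],[[-0.015,0,0],[0,0,0]]]' && python3 -m inch '[[[-0.015,0,0],[0,0,0]],[[-0.015,0,0],[0,0,0]],[[-0.015,0,0],[0,0,0]],[[-0.015,0,0],[0,0,0]],[[-0.015,0,0],[0,0,0]]]' && python3 -m inch '[[[-0.015,0,0],[0,0,0]],[[-0.015,0,0],[0,0,0]],[[-0.015,0,0],[0,0,0]],[[-0.015,0,0],[0,0,0]],[[-0.015,0,0],[0,0,0]]]' && python3 -m inch '[[[-0.013,0,0],[0,0,0]],[[-0.005,0,0],[0,0,0]],[[0,0,0],[0,0,0]],[[0,0,0],[0,0,0]]]'; python3 st.py
python3 - <<'E'
from h import *
from rig import cams
f=cams.grab_frame("scene");w=cams.grab_frame("wrist")
A=cv2.resize(f["frame"][170:270,210:340,::-1],(390,300),interpolation=cv2.INTER_CUBIC)
B=cv2.resize(w["frame"][60:260,200:380,::-1],(351,300),interpolation=cv2.INTER_CUBIC)
cv2.imwrite("pics/s5.png",np.hstack([A,B]))
E
```

```text
time: 13.7
tcp_pos: [542.1, -28.9, 165.1]
ee_rot: [-2.977, -1.003, 0.0]
wrist_force: [-0.2, 0.1, -1.8]
finger_gap: 25.3
grasp_force: 45.0
time: 14.2
tcp_pos: [530.2, -38.0, 165.1]
ee_rot: [2.977, 1.003, 0.0]
wrist_force: [1.1, 0.3, -1.5]
finger_gap: 25.2
grasp_force: 45.0
time: 14.7
tcp_pos: [518.3, -47.1, 165.1]
ee_rot: [2.977, 1.003, 0.0]
wrist_force: [0.1, 0.3, -1.8]
finger_gap: 25.1
grasp_force: 45.0
time: 15.1
tcp_pos: [515.7, -49.1, 165.1]
ee_rot: [-2.977, -1.003, -0.0]
wrist_force: [-0.2, -0.5, -2.8]
finger_gap: 24.6
grasp_force: 45.0
panel xy 80.4 24.6 z 165.1 F tool [0.1 0.2 0.9] tau [ 0.01 -0.03 -0.03] t 15.25
```

View pics/s5.png

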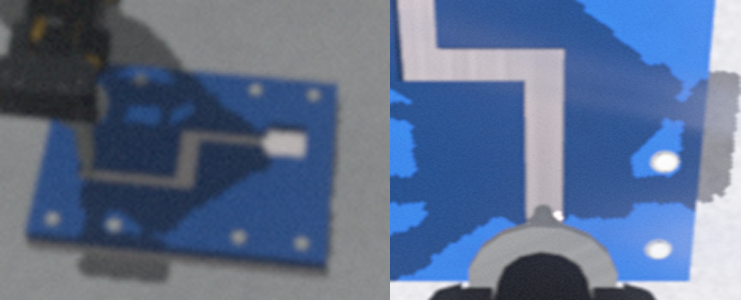

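The tip is at the closed end, at (542,210) in the wrist crop. I'll nudge it 1.5 mm further, lift out and carry it back over the stand.

```bash
python3 -m inch '[[[-0.004,0,0],[0,0,0]],[[-0.0035,0,0],[0,0,0]],[[0,0,0],[0,0,0]],[[0,0,-0.03],[0,0,0]],[[0,0,-0.1],[0,0,0]]]' && python3 -m inch '[[[0,0,-0.13],[0,0,0]],[[0,0,-0.14],[0,0,0]],[[0,0,-0.14],[0,0,0]],[[0,0,-0.11],[0,0,0]],[[0,0,0],[0,0,0]]]' && python3 -m inch '[[[-0.06,0.037,0],[0,0,0]],[[-0.11,0.067,0],[0,0,0]],[[-0.11,0.067,0],[0,0,0]],[[-0.11,0.067,0],[0,0,0]],[[-0.11,0.067,0],[0,0,0]]]' && python3 -m inch '[[[-0.11,0.067,0],[0,0,0]],[[-0.11,0.067,0],[0,0,0]],[[-0.11,0.067,0],[0,0,0]],[[-0.11,0.067,0],[0,0,0]],[[-0.11,0.067,0],[0,0,0]]]' && python3 -m inch '[[[-0.11,0.067,0],[0,0,0.0237]],[[-0.03,0.0,0],[0,0,0.0237]],[[0,0,0],[0,0,0.0237]],[[0,0,0],[0,0,0]],[[0,0,0],[0,0,0]]]'
python3 - <<'E'
from h import *
from rig import r,cams
P=[]
for i in range(4):
    w=cams.grab_frame("wrist");s=r.observe();P.append(s["tcp_pos"])
p=np.mean(P,0);R=Ro.from_rotvec(s["ee_rot"]).as_matrix();print(p,R.round(4),s["grasp_force"],s["time"])
print("move",R.T@(np.array([410.7,-313.4,176.2])-p)/200)
cv2.imwrite("pics/w6.png",w["frame"][80:350,100:460,::-1])
print("tip",proj(w,p+R@[0,0,151])-[100,80],"seat",proj(w,[410.7,-313.4,120])-[100,80])
E
```

```text
time: 15.85
tcp_pos: [512.6, -49.8, 189.4]
ee_rot: [-2.975, -1.003, 0.007]
wrist_force: [0.1, 0.2, -2.0]
finger_gap: 24.9
grasp_force: 45.0
time: 16.35
tcp_pos: [516.7, -50.3, 299.7]
ee_rot: [2.974, 1.002, 0.012]
wrist_force: [0.1, 0.7, -1.5]
finger_gap: 25.0
grasp_force: 45.0
time: 16.85
tcp_pos: [469.7, -160.3, 292.6]
ee_rot: [-2.975, -1.003, 0.005]
wrist_force: [0.5, 0.2, -1.6]
finger_gap: 25.1
grasp_force: 45.0
time: 17.35
tcp_pos: [422.5, -279.9, 292.5]
ee_rot: [-2.974, -1.002, 0.004]
wrist_force: [0.3, 0.0, -1.6]
finger_gap: 24.8
grasp_force: 45.0
time: 17.85
tcp_pos: [409.2, -306.1, 293.4]
ee_rot: [-3.068, -0.667, 0.003]
wrist_force: [0.3, 0.2, -1.3]
finger_gap: 25.0
grasp_force: 45.0
[ 409.9100777  -306.04713505  294.29194892] [[ 9.098e-01  4.150e-01 -5.000e-04]
 [ 4.150e-01 -9.098e-01  3.000e-04]
 [-3.000e-04 -5.000e-04 -1.000e+00]] 44.99405013397336 18.05
move [-0.01146624  0.03540057  0.59044496]
tip [179.32979644 120.82322178] seat [186.80279041 116.54293052]
```

View pics/w6.png

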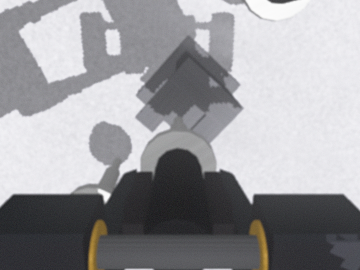

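The stylus is upright at (179,121) in the crop, beside the fork. I'll correct the offset, check it, then lower.

```bash
python3 -m inch '[[[-0.0115,0.0355,0],[0,0,0]],[[0,0,0],[0,0,0]],[[0,0,0],[0,0,0]]]' && python3 -m inch '[[[0,0,0.04],[0,0,0]],[[0,0,0.1],[0,0,0]],[[0,0,0.12],[0,0,0]],[[0,0,0.12],[0,0,0]],[[0,0,0.1],[0,0,0]]]' && python3 -m inch '[[[0,0,0.05],[0,0,0]],[[0,0,0.02],[0,0,0]],[[0,0,0],[0,0,0]],[[0,0,0],[0,0,0]],[[0,0,0],[0,0,0]]]'
python3 st.py; python3 -c "
from rig import r;print(r.observe())"
```

```text
time: 18.35
tcp_pos: [411.3, -313.9, 295.2]
ee_rot: [3.07, 0.665, 0.0]
wrist_force: [0.2, 0.5, -1.6]
finger_gap: 24.7
grasp_force: 45.0
time: 18.85
tcp_pos: [410.6, -313.1, 197.2]
ee_rot: [-3.069, -0.665, 0.001]
wrist_force: [0.4, 0.7, -2.3]
finger_gap: 25.0
grasp_force: 45.0
time: 19.35
tcp_pos: [411.9, -314.3, 186.4]
ee_rot: [3.069, 0.665, 0.002]
wrist_force: [0.1, -0.4, -1.5]
finger_gap: 25.4
grasp_force: 45.0
panel xy 323.7 172.4 z 186.2 F tool [-0.6  0.7  1.1] tau [-0.   -0.05  0.  ] t 19.5
{'time': 19.5, 'q': array([-6.99892995e-01,  2.89750474e-02,  2.02107943e+00,  1.97546677e-05,
        1.08996082e+00,  4.44135259e-01]), 'qvel': array([-1.48189148e-04,  3.45768938e-03,  4.35053022e-03, -1.29771310e-03,
        7.14660113e-05, -4.68207699e-04]), 'joint_efforts': array([ 1.71530322e-03, -3.57275462e+01, -3.41273224e+01,  6.82615838e-02,
       -3.03645129e-02,  1.09714317e-04]), 'tcp_pos': array([ 411.57442715, -314.02905859,  185.98248059]), 'ee_rot': array([3.06913391e+00, 6.65013823e-01, 1.53543759e-03]), 'wrist_force': array([-0.22813163, -0.85028628, -1.11212381]), 'ft_torque': array([-0.0008331 , -0.05198967,  0.00104978]), 'grasp_force': 44.99426878988743, 'finger_gap': 25.228850657917064}
```

```bash
python3 -m inch '[[[-0.003,0,0.02],[0,0,0]],[[0,0,0.015],[0,0,0]],[[0,0,0.01],[0,0,0]],[[0,0,0],[0,0,0]],[[0,0,0],[0,0,0]]]'; python3 -m inch '[[[0,0,0.002],[0,0,0]],[[0,0,0],[0,0,0]],[[0,0,0],[0,0,0]]]'; python3 st.py
```

```text
time: 20.0
tcp_pos: [410.6, -313.9, 176.3]
ee_rot: [-3.07, -0.665, 0.0]
wrist_force: [-1.0, 1.4, 2.5]
finger_gap: 24.9
grasp_force: 45.0
time: 20.3
tcp_pos: [410.6, -313.9, 176.3]
ee_rot: [-3.07, -0.665, 0.0]
wrist_force: [-1.4, 1.4, 4.3]
finger_gap: 25.2
grasp_force: 45.0
panel xy 324.5 171.5 z 176.3 F tool [-1.1 -3.7 -5.4] tau [0.37 0.49 0.02] t 20.45
```

The collar is seated, with contact force up to about 5 N. I'll release, rise and look.

```bash
python3 -m inch '[[[0,0,0],[0,0,0]],[[0,0,0],[0,0,0]],[[0,0,0],[0,0,0]],[[0,0,0],[0,0,0]],[[0,0,0],[0,0,0]]]' -1 && python3 -m inch '[[[0,0,0],[0,0,0]],[[0,0,0],[0,0,0]],[[0,0,0],[0,0,0]],[[0,0,0],[0,0,0]],[[0,0,0],[0,0,0]]]' && python3 -m inch '[[[0,0,-0.06],[0,0,0]],[[0,0,-0.12],[0,0,0]],[[0,0,-0.14],[0,0,0]],[[0,0,-0.14],[0,0,0]],[[0,0,-0.12],[0,0,0]]]' && python3 -m inch '[[[0,0,0],[0,0,0]],[[0,0,0],[0,0,0]],[[0,0,0],[0,0,0]],[[0,0,0],[0,0,0]],[[0,0,0],[0,0,0]]]'
python3 - <<'E'
from h import *
from rig import r,cams
w=cams.grab_frame("wrist");print(r.observe()["tcp_pos"])
for z in(200,128):print(z,proj(w,[411,-313.5,z])-[150,100])
f=cams.grab_frame("scene")
B=cv2.resize(f["frame"][180:320,60:200,::-1],(250,250));cv2.imwrite("pics/w7.png",np.hstack([w["frame"][100:350,150:450,::-1],B]))
E
```

```text
time: 20.95
tcp_pos: [410.6, -313.9, 175.6]
ee_rot: [-3.07, -0.665, 0.0]
wrist_force: [0.2, 0.1, -0.0]
finger_gap: 62.8
grasp_force: 0.0
time: 21.45
tcp_pos: [410.6, -313.9, 175.7]
ee_rot: [3.07, 0.665, 0.0]
wrist_force: [0.8, 0.5, -0.2]
finger_gap: 88.2
grasp_force: 0.0
time: 21.95
tcp_pos: [410.9, -314.1, 294.4]
ee_rot: [3.069, 0.665, 0.002]
wrist_force: [0.8, -0.0, 0.2]
finger_gap: 88.1
grasp_force: 0.0
time: 22.45
tcp_pos: [410.1, -313.5, 290.3]
ee_rot: [-3.068, -0.665, 0.002]
wrist_force: [0.4, -0.7, -0.5]
finger_gap: 88.1
grasp_force: 0.0
[ 410.21837871 -313.59731096  290.56968844]
200 [130.53768929 122.9777147 ]
128 [130.09905904  96.35650646]
```

View pics/w7.png

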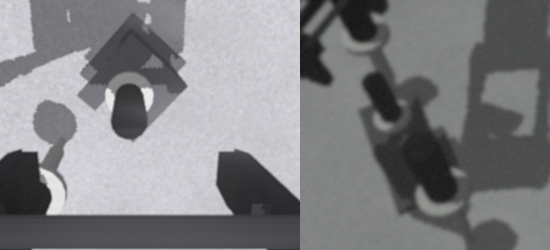

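The stylus hangs upright in the fork, with its handle top at (130,123) and collar at (130,96), as at the start. The gripper is clear of it.

```bash
python3 -c "
from rig import order;print(order.hand_in())"
```

```text
the job is handed in; nothing more can be done
None
```

The stylus tip was guided along the whole joint at about 3 cm/s, about 2 mm above the groove floor by the arm's readings, then hung back upright in the fork stand and released; the job is handed in at about 22.5 s, verdict not shown.

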